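Turn the egg cooker down to keep-warm and lift an egg out with the tongs

TASK

The eggs in the egg cooker are done: first turn its dial back to the keep-warm mark (the round dot), so that the egg that stays does not overcook. Then pick up the tongs, close them gently on either one of the two hot eggs and lift it well clear, about 10 cm, without touching an egg with the gripper; leave the other egg standing in its hole and everything else where it is. Finish while holding: the egg stays up in the tongs, still, with nothing put down or let go.

Things in the scene. Friction and masses are not known exactly. Their poses are not given: they have to be found in the camera images.
- cooker: White oblong egg cooker, fixed, 112 x 292 mm, 55 mm high; housing from y = -192 to +100 mm. Origin: on the worktop under the middle hole of its steel egg tray; z up, long axis y. Tray surface at z = 54 mm with three 34 mm holes at x = 0, y = -60, 0 and +60 mm; eggs stand in the outer two. Dial at the -y end, axis at x = 0, y = -148 mm, panel top z = 55 mm.
- dial (a joint): Angle of the cooker's dial, rad: 0 at the long bar (off), growing clockwise seen from above to 5.24. The round dot (keep warm) is at 1.05; the growing ticks (cooking) run from 1.75. It stays where it is left (friction 0.03 N m). At value q the white pointer line points 2.618 - q rad counter-clockwise from the cooker's x axis.
- dial_grip (a point): Centre of the dial's grip, on the dial axis, 72.5 mm above the worktop. The grip is an upright bar 40 mm long along the pointer, 11 mm thick, from 63 to 80 mm above the worktop, on a round skirt of 47 mm diameter; black plastic.
- keep_warm_mark (a point): Centre of the round black dot printed beside the dial, 34 mm from the dial axis.
- egg_a: Brown egg, 54 mm tall, 42 mm in diameter, 58 g, standing on end in the tray hole next to the dial. Origin on its side at mid height; its own x axis points up (about 0.1 rad off the egg's long axis); the egg's centre lies 19 mm along its own z.
- egg_a_mid (a point): Centre of egg_a, about 72 mm above the worktop as it stands (some 44 mm of it stand above the tray, top at 99 mm).
- egg_b: A second egg like egg_a, standing in the tray hole farthest from the dial. Same frame.
- egg_b_mid (a point): Centre of egg_b, about 72 mm above the worktop as it stands.
- tongs: Steel spring tongs lying on the worktop, 92 g, 228 mm long, 28 mm high. Origin: underside, below the hinge pin; x along the middle line to the jaws (hanging ring to x = -25 mm), y across, z up. Free, they stand open: 63 mm wide over the black grip pads, 77 mm between loop centres. Centre of mass at x = 84 mm. The arms open and close across y.
- tongs_arm_l: The tongs' arm on the +y side: a strip 18 mm high (5 to 23 mm above the underside) with a grip pad 67 mm long centred 97 mm from the hinge, and at its end the jaw, a round upright wire loop, 28 mm outer diameter, 4 mm wire. Its frame is that of the tongs and turns about z with the arm (towards -y as it closes, up to 0.19 rad).
- tongs_arm_r: The same arm on the -y side, mirrored. Squeezing the two pads closes the jaws, 2 mm for each mm. The spring pushes back on each pad with about 7.7 N when open, 10 N when closed on an egg, where the pads are about 43 mm apart outside; about half of any further squeeze reaches the egg (30 N on each pad: about 11 N; 60 N: 26 N). Over 40 N crushes it.
- jaw_l (a point): Centre of the left arm's loop, 190 mm from the hinge along x, 14 mm above the tongs' underside.
- jaw_r (a point): Centre of the right arm's loop.
- pad_l (a point): Outer face of the left grip pad at its middle, 97 mm from the hinge along x, 14 mm above the underside.
- pad_r (a point): Outer face of the right grip pad at its middle.
- tongs_hinge (a point): Point on the hinge pin at mid height, 14 mm above the tongs' underside.
- lemon: Bystander: lemon, 83 x 58 mm, to be left where it is.
- white_bowl: Bystander: white bowl, 120 mm wide, 57 mm high, to be left where it is.
- dip_bowl: Bystander: small white bowl, 85 mm wide, 40 mm high, to be left where it is.
- carrot: Bystander: carrot, 181 mm long, 27 mm high, to be left where it is.
- pepper: Bystander: pepper pot, 44 mm wide, 90 mm high, to be left standing where it is.
- peeler: Bystander: peeler, 170 mm long, 18 mm high, to be left where it is.
Mind the look-alikes: they are no part of the job. What is shaped like the egg_b but black, purple or red is not meant.

How it is judged:
By the outcome, as a careful person would: the job done as asked, in the order asked, and still so for the second after the job is handed in, while the arm keeps its last pose, push and grip.
It also fails if it takes over 61 s, if anything falls off the work surface, if the arm or the gripper's body presses on something with over 40 N, if the wrist force passes 120 N, or if a joint passes its speed limit or range.

ROBOT

A 6-joint arm with a two-finger parallel gripper is mounted at the origin on a cart in front of the work surface, level with it; the furniture and walls round the work are solid. World frame = base frame: x ahead of the robot, y to its left, z up, the work surface at z = 0. Lengths are in m, angles in rad, forces in N, time in s.
With the tool pointing down it reaches from about 0.35 to 0.775 m from the base axis. Payload 5.5 kg.
Tool frame: the origin (TCP) lies between the finger pads; the fingertips stand 19 mm ahead of it and the grasp point (between the pads) is the TCP; z points along the fingers, y is the line along which they close (so a half turn about z gives the same grasp; the last joint's range is limited). The gripper opens to 85 mm and grips with 20 to 120 N. Pads are 22 mm wide; open, the fingers measure 114 mm over their backs; the gripper's body (76 mm by 85 mm) begins 54 mm behind the grasp point. The pads swing forward as they close: fully open they stand 13 mm farther back than shut.
Start: joints at [1.087, 0.313, 0.046, 1.304, 0, 1.431], TCP at [0.194, 0.541, 0.25] pointing down, gripper open.
Joint ranges: [-2.76, 2.76], [-0.86, 1.69], [-1.03, 1.26], [-2.2, 2.34], [-1.47, 1.5], [-3.14, 3.14]. Speed limits (rad/s): [2.57, 2.57, 3.14, 3.14, 3.14, 3.14].

INTERFACE

Orientations are given as a unit quaternion [w, x, y, z].
In Python, from workcell import env gives the robot as it stands.
- The arm moves only by the tool carry_out, never from a script. Its argument "increments" is a list that holds one entry, the list of rows, each a list of 6 numbers: the shift along the tool's x, y, z each as a share of 50 cm, from -1 to 1, then the turn, a rotation vector about the tool's x, y, z each as a share of 2 pi rad, from -1 to 1. In form: [[[x, y, z, ax, ay, az], ...]]. A call has 1 to 5 rows; each row is the pose to reach, as a shift and turn from the pose commanded when the call began, along the tool's axes at that moment, turning the shorter way round; what a row does not reach only later rows make up. A row lasts 1/8 s, in which the tool goes at most 62.5 mm and 10.7 degrees, less where a joint would pass 70% of its speed; a pose out of reach is approached as far as the arm can. A call with a number of a shift or a turn outside -1 to 1 is refused whole. A call with a gripper value outside its range is refused whole. "jaw" is the closure, from 0 (fully open) to 1 (shut), set as the call begins (left out, the last holds). The fingers move at their own pace and stop on an object; "squeeze" is the grip in N (left out, the last holds). Time passes only in rows, so rows that repeat a pose let the fingers close. It gives the time, the measured TCP pose, the force, the opening and the grip force at its end, in the units of the state.
- env.get_state(): the state, without advancing time (a new reading comes with each control period).
- env.read_camera(name): name is "scene" or "top" or "wrist"; returns a dict with "frame" (400x640x3 uint8, blue, green, red), "z_map" (400x640 float32, m along the optical axis (not along the pixel's ray), 0 where there is no reading), "intrinsics" (3x3 intrinsics, pixels), "k1" (the pictures are not rectified: a ray, as slopes to the right and down, at radius r is drawn at 1 + k1 r^2 times it, then the intrinsics apply), "R" (3x3) and "t" (3): a world point X has camera coordinates R X + t; the wrist camera has in their place "T_tool_cam" (4x4, takes a point from camera to tool coordinates, whose origin is the TCP and whose axes are the flange's). Camera axes: x right, y down, z forward; pixel columns grow to the right and rows downward; lengths in m; the calibration is good to about 2 mm. A picture is of the moment at which its call begins: read the wrist's pose just before it.
- env.hand_in(): hands the job in; it is judged then, once.
Trained networks look in the newest picture that a camera, given by its name, has taken for a name from the list of things; names that differ only in an ending like _2 or _b are one class to them, and where a whole thing is asked for, a point or a joint stands for the part that bears it (a point fixed in the world has none). Each returns a list of dicts, best first, with "score" (0 to 1); they miss things now and then, are a little off and sometimes report something else, mostly with a low value. They report only what shows in the picture. A call takes as long as a camera call. They do not tell look-alikes from the thing itself.
- env.find_in(camera, name): "position" ([x, y, z] in m, in world coordinates, good to about 4 mm: the middle of the surface that is visible of it).
The state is a dict: "clock": time; "joint_pos": joint angles; "qvel": joint speeds; "tau": joint torques, N m; "tcp_pos": TCP position; "orientation": TCP orientation; "wrist_force": force on the tool from outside, world axes, zero at the start; "ft_torque": the same for the moment, N m; "finger_gap": finger opening in m; "grip_force": force on a finger pad.
Only numpy, scipy, OpenCV 4.12 (cv2) and the standard library are available. Lean on these libraries where they do the work, as an engineer would, in place of code of your own. Each camera call takes 0.05 s, during which the arm holds its last target. There are 200 camera calls.

## Working session

There is one attempt and no reset: what is moved stays moved. The work goes in short steps, Python scripts to look and compute and a tool call to move; the robot and the scene stay as the last step left them, time stands still between calls to the robot, and variables do not carry over. Pictures are saved under pics/ and viewed, at most 10 in all, crops included, and the job is handed in when it is done.

Besides the shell and the picture viewer there is one more tool, called after "Request:" as name(argument=value, ...), one argument or row to a line, values as JSON. carry_out: Moves the arm, as the interface text tells. Its arguments: {"type":"object","properties":{"increments":{"type":"array","items":{"type":"array","items":{"type":"array","items":{"type":"number","minimum":-1,"maximum":1}}}},"jaw":{"type":"number"},"squeeze":{"type":"number"}},"required":["increments"]}

```bash
mkdir -p pics; ls; cat > h.py <<'E'
import numpy as np, cv2
from workcell import env
from scipy.spatial.transform import Rotation as Ro
def save(cam,fn):
    s=env.get_state(); d=env.read_camera(cam); cv2.imwrite('pics/'+fn,d['frame']); return s,d
def pose(s):
    q=s['orientation']; return Ro.from_quat([q[1],q[2],q[3],q[0]]).as_matrix(), np.array(s['tcp_pos'])
def extr(d,s):
    # world->cam
    if 'R' in d: return np.array(d['R']),np.array(d['t'])
    T=np.array(d['T_tool_cam']); R,p=pose(s); Rc=R@T[:3,:3]; pc=R@T[:3,3]+p
    return Rc.T,-Rc.T@pc
def unproj(d,s,u,v,z=None,plane=None):
    K=np.array(d['intrinsics']);k=d['k1']
    xy=np.array([(u-K[0,2])/K[0,0],(v-K[1,2])/K[1,1]]); a=xy.copy()
    for _ in range(20): a=xy/(1+k*(a@a))
    R,t=extr(d,s); ray=R.T@np.array([a[0],a[1],1]); c=-R.T@t
    if plane is not None: return c+ray*(plane-c[2])/ray[2]
    if z is None: z=d['z_map'][int(round(v)),int(round(u))]
    return c+ray*z
def proj(d,s,X):
    R,t=extr(d,s);c=R@np.array(X)+t;a=c[:2]/c[2];a=a*(1+d['k1']*(a@a));K=np.array(d['intrinsics'])
    return np.array([K[0,0]*a[0]+K[0,2],K[1,1]*a[1]+K[1,2]])
E
python3 - <<'E'
from h import *
np.set_printoptions(precision=4,suppress=True)
s=env.get_state(); print(s)
for cam in ['top','scene']:
    s,d=save(cam,cam+'1.png')
    print(cam,d['intrinsics'],d['k1'],-np.array(d['R']).T@d['t'])
    for n in ['cooker','dial_grip','keep_warm_mark','egg_a','egg_b','tongs','jaw_l','jaw_r','pad_l','pad_r','tongs_hinge','lemon','white_bowl','dip_bowl','carrot','pepper','peeler']:
        r=env.find_in(cam,n); print(n,[(np.round(x['position'],3).tolist(),round(x['score'],2),proj(d,s,x['position']).round().tolist()) for x in r[:3]])
E
```

```text
pics
{'clock': 0.0, 'joint_pos': array([1.0874, 0.314 , 0.045 , 1.3036, 0.    , 1.4312]), 'qvel': array([-0.0015,  0.0005, -0.0012,  0.0011,  0.0011, -0.0008]), 'tau': array([ -0.0002, -48.0629,  29.8533,   0.0194,  -0.0001,  -0.    ]), 'tcp_pos': array([0.1936, 0.5409, 0.2494]), 'orientation': array([-0.0003,  0.1711,  0.9853, -0.0008]), 'wrist_force': array([ 0.4409,  0.0364, -0.5441]), 'ft_torque': array([ 0.0002,  0.0016, -0.0386]), 'grip_force': 0.0, 'finger_gap': 0.0858514893962354}
top [[400.7598   0.     318.8998]
 [  0.     400.7598 196.1408]
 [  0.       0.       1.    ]] -0.06190987037933014 [ 0.3448 -0.0396  1.4064]
cooker [([0.557, 0.139, 0.054], 0.96, [259.0, 193.0]), ([0.467, 0.379, 0.022], 0.74, [190.0, 220.0])]
dial_grip [([0.572, 0.042, 0.062], 0.48, [287.0, 188.0]), ([0.478, -0.234, 0.024], 0.35, [367.0, 216.0])]
keep_warm_mark [([0.557, 0.136, 0.055], 0.68, [260.0, 193.0])]
egg_a [([0.355, 0.174, 0.033], 0.7, [248.0, 252.0]), ([0.402, -0.075, 0.035], 0.63, [322.0, 238.0]), ([0.505, -0.073, 0.031], 0.46, [321.0, 208.0])]
egg_b [([0.355, 0.174, 0.033], 0.7, [248.0, 
[... 1844 characters left out ...]
 0.46, [371.0, 249.0]), ([0.533, 0.233, 0.084], 0.16, [250.0, 171.0])]
tongs_hinge [([0.44, -0.23, 0.024], 0.73, [365.0, 252.0])]
lemon [([0.663, -0.37, 0.044], 0.83, [439.0, 216.0]), ([0.454, -0.241, 0.018], 0.21, [371.0, 251.0])]
white_bowl [([0.538, -0.506, 0.045], 0.76, [476.0, 259.0])]
dip_bowl [([0.378, 0.29, 0.025], 0.86, [208.0, 205.0])]
carrot [([0.462, 0.38, 0.022], 0.72, [205.0, 184.0]), ([0.526, 0.111, 0.054], 0.7, [280.0, 190.0]), ([0.663, -0.368, 0.044], 0.29, [438.0, 216.0])]
pepper [([0.651, -0.129, 0.05], 0.63, [364.0, 193.0]), ([0.386, -0.479, 0.014], 0.2, [449.0, 304.0])]
peeler [([0.389, -0.48, 0.016], 0.92, [449.0, 303.0]), ([0.439, -0.232, 0.024], 0.18, [366.0, 252.0])]
```

```bash
python3 - <<'E'
import cv2
a=cv2.imread('pics/top1.png')[130:290,170:470]
cv2.imwrite('pics/top1c.png',cv2.resize(a,None,fx=2.66,fy=2.66,interpolation=cv2.INTER_CUBIC))
E
```

```text
(no output)
```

View pics/top1c.png

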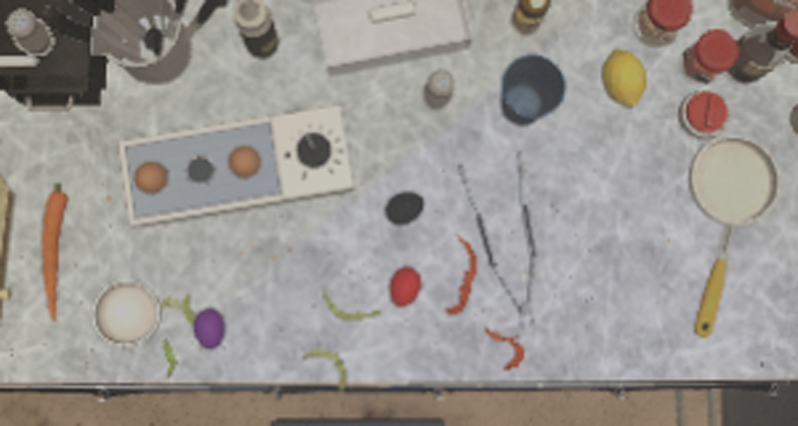

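View pics/scene1.png

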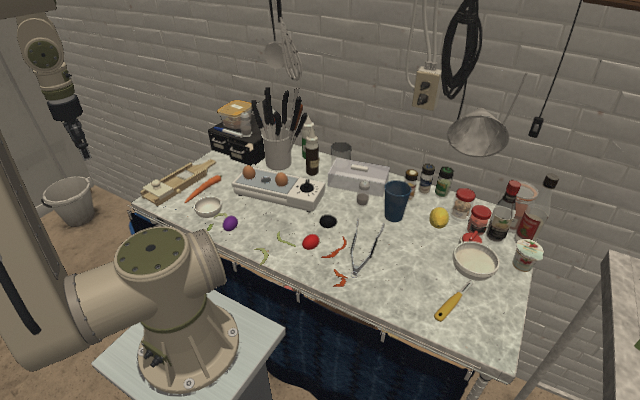

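The top view shows the cooker at about (240,190) full-frame, with the dial at (288,186), the dot on its egg side, and eggs at (262,190) and (227,196). The tongs have their hinge at (367,246) and jaws at about (343,192) and (365,187). The black, red and purple eggs are look-alikes.

```bash
cat >> h.py <<'E'
def Rdown(a):
    y=np.array([np.cos(a),np.sin(a),0]);z=np.array([0,0,-1.]);return np.stack([np.cross(y,z),y,z],1)
def row(p,a):
    s=env.get_state();R,p0=pose(s)
    t=R.T@(np.array(p)-p0)/.5; r=Ro.from_matrix(R.T@Rdown(a)).as_rotvec()/(2*np.pi)
    print('row',np.round(np.r_[t,r],4).tolist(),'a0',np.arctan2(R[1,1],R[0,1]).round(4),'rows>=',np.linalg.norm(np.array(p)-p0)/.0625, np.linalg.norm(r)*360/10.7,'q6',s['joint_pos'][5])
E
python3 - <<'E'
from h import *
np.set_printoptions(precision=4,suppress=True)
s,d=save('wrist','w0.png'); print(np.array(d['T_tool_cam']),d['intrinsics'],d['k1'])
row([0.50,0.10,0.27],1.227)
row([0.50,0.10,0.27],1.72)
E
```

```text
[[-0.0005 -0.9503 -0.3114  0.081 ]
 [ 1.     -0.001   0.0015  0.0002]
 [-0.0017 -0.3114  0.9503 -0.1235]
 [ 0.      0.      0.      1.    ]] [[332.8578   0.     318.0357]
 [  0.     332.8578 201.9187]
 [  0.       0.       1.    ]] -0.06964718864866122
row [-0.8741, -0.6247, -0.0394, 0.0, 0.0, 0.0] a0 1.227 rows>= 8.600727453688444 0.00048141326138493776 q6 1.4311930647385862
row [-0.8741, -0.6247, -0.0394, 0.0, 0.0, -0.0785] a0 1.227 rows>= 8.600727453688444 2.6397470194556605 q6 1.4311930647385862
```

Request:
carry_out(
  increments=[
    [[-0.1,-0.07,0.0,0,0,0],[-0.22,-0.16,0,0,0,-0.02],[-0.34,-0.245,0,0,0,-0.04],[-0.46,-0.33,-0.02,0,0,-0.06],[-0.56,-0.4,-0.03,0,0,-0.0785]],
  ],
  jaw=0,
)

```text
clock: 2.48
tcp_pos: [0.3715, 0.2846, 0.2627]
orientation: [0.0, -0.077, 0.997, 0.0]
wrist_force: [1.0, 0.9, 0.2]
finger_gap: 0.0856
grip_force: 0.0
```

```bash
python3 - <<'E'
from h import *
print(env.get_state()['clock'],env.get_state()['tcp_pos'])
row([0.50,0.10,0.27],1.72)
E
```

```text
2.475 [0.3715236  0.28460624 0.26272931]
row [-0.1974, -0.4042, -0.0145, 0.0001, 0.0002, 0.0007] a0 1.7245 rows>= 3.60048040222093 0.024843441736616914 q6 0.328155235890047
```

Request:
carry_out(
  increments=[
    [[-0.05,-0.1,0,0,0,0],[-0.1,-0.2,0,0,0,0],[-0.15,-0.3,-0.01,0,0,0],[-0.197,-0.404,-0.0145,0,0,0],[-0.197,-0.404,-0.0145,0,0,0]],
  ],
)

```text
clock: 3.1
tcp_pos: [0.5002, 0.098, 0.2694]
orientation: [0.0, -0.072, 0.997, -0.0]
wrist_force: [-0.2, 0.7, 0.7]
finger_gap: 0.0855
grip_force: 0.0
```

```bash
python3 - <<'E'
from h import *
np.set_printoptions(precision=4,suppress=True)
s,d=save('wrist','w1.png'); print(s['clock'],s['tcp_pos'],pose(s)[0])
import pickle; pickle.dump((s,d),open('w1.pkl','wb'))
for n in ['dial_grip','keep_warm_mark','egg_b','tongs_hinge']:
    for x in env.find_in('wrist',n)[:4]: print(n,np.round(x['position'],4),round(x['score'],2),proj(d,s,x['position']).round())
E
```

```text
3.1 [0.5002 0.098  0.2694] [[-0.9897 -0.1431  0.001 ]
 [-0.1431  0.9897 -0.0004]
 [-0.0009 -0.0006 -1.    ]]
dial_grip [0.5772 0.0482 0.0609] 0.84 [262. 237.]
keep_warm_mark [0.5566 0.1337 0.0526] 0.79 [342. 227.]
keep_warm_mark [0.5782 0.0461 0.0622] 0.32 [260. 238.]
egg_b [0.5347 0.2418 0.091 ] 0.89 [454. 236.]
egg_b [0.5516 0.1243 0.0896] 0.82 [336. 236.]
egg_b [ 0.4077 -0.0689  0.0332] 0.69 [168.  60.]
egg_b [ 0.5051 -0.0707  0.0325] 0.65 [165. 153.]
tongs_hinge [ 0.4619 -0.2274  0.0148] 0.56 [41. 96.]
```

View pics/w1.png

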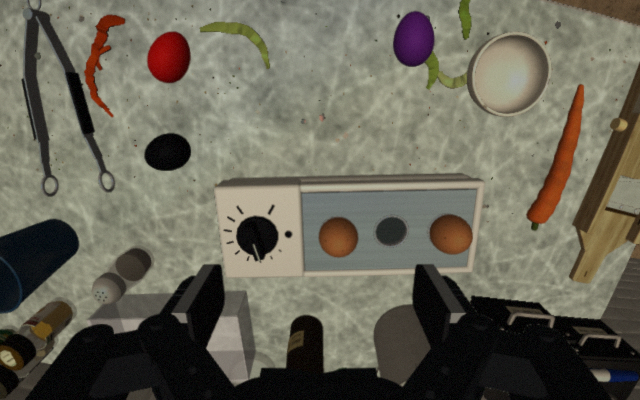

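The wrist view is mirrored relative to the top view: image down is world +x and image right is +y. The dial is at (258,237), the dot at (288,235), the eggs at (339,237) and (451,234), the middle hole at (391,231). The tongs are at the upper left, with loops at (50,186) and (107,181) and the hinge at (28,14).

```bash
python3 - <<'E'
from h import *
import pickle
np.set_printoptions(precision=4,suppress=True)
s,d=pickle.load(open('w1.pkl','rb'))
f=d['frame']
hole=unproj(d,s,391,231,plane=.054); dot=unproj(d,s,288.5,234.5,plane=.055)
print('hole',hole,'dot',dot,'z at dot by depth',unproj(d,s,294,245),'hole rim',unproj(d,s,391,210))
# eggs by depth: sphere fit of brown pixels
hsv=cv2.cvtColor(f,cv2.COLOR_BGR2HSV)
for (u,v) in [(339,237),(451,234)]:
    P=[]
    for y in range(v-22,v+23):
        for x in range(u-24,u+25):
            h_,S,V=hsv[y,x]
            if S>90 and h_<22: 
                q=unproj(d,s,x,y)
                if q[2]>.06: P.append(q)
    P=np.array(P); A=np.c_[2*P,np.ones(len(P))]; 
    from scipy.optimize import least_squares
    r=least_squares(lambda c: np.sqrt(((P[:,:2]-c[:2])**2).sum(1)/.021**2+((P[:,2]-c[2])/.027)**2)-1,[*P.mean(0)[:2],.07],loss='soft_l1',f_scale=.03)
    print('egg',r.x,len(P),P[:,2].max(),np.sqrt(2*r.cost/len(P)))
c=f[195:280,215:305]
cv2.imwrite('pics/w1c.png',cv2.resize(c,None,fx=6.5,fy=6.5,interpolation=cv2.INTER_CUBIC))
# cooker line fit of the whole: hole, eggs
E
```

```text
hole [0.5527 0.1883 0.054 ] dot [0.5724 0.0764 0.055 ] z at dot by depth [0.5848 0.084  0.0539] hole rim [0.5285 0.1831 0.0538]
egg [0.5597 0.1294 0.0704] 1192 0.39284641759116723 0.06883311963308482
egg [0.54   0.2476 0.0711] 1313 0.39284641759116723 0.04373657588744627
```

View pics/w1c.png

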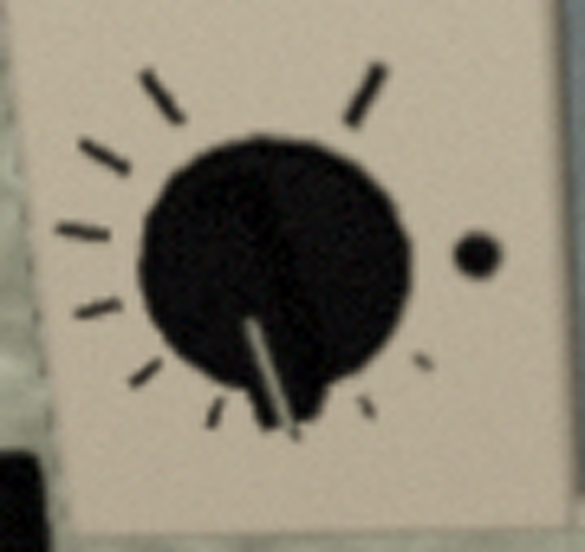

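```bash
python3 - <<'E'
from h import *
import pickle
np.set_printoptions(precision=4,suppress=True)
s,d=pickle.load(open('w1.pkl','rb'))
P=lambda x,y,z: unproj(d,s,215-.5+(x+.5)/6.5,195-.5+(y+.5)/6.5,plane=z)
print('skirt c',P(276,262,.061)); 
a,b=P(250,320,.08),P(293,435,.08); print('ptr',a,b,np.arctan2(*(b-a)[1::-1]),np.linalg.norm(b-a))
for z in(.063,.07,.08): print(P(250,320,z))
print('off bar',P(383,65,.055),P(350,125,.055),'dot',P(478,256,.055))
print('last tick',P(147,73,.055),P(182,124,.055))
z=d['z_map']
for (u,v) in [(254,240),(257,246),(259,252),(258,258),(257,240),(250,235),(265,235),(256,230)]: print(u,v,unproj(d,s,u,v))
E
```

```text
skirt c [0.5751 0.0427 0.061 ]
ptr [0.5769 0.042  0.08  ] [0.5964 0.0505 0.08  ] 0.4125775478682348 0.02133867248151483
[0.5854 0.0395 0.063 ]
[0.5819 0.0405 0.07  ]
[0.5769 0.042  0.08  ]
off bar [0.54   0.0565 0.055 ] [0.5513 0.0521 0.055 ] dot [0.5718 0.0759 0.055 ]
last tick [0.547  0.0178 0.055 ] [0.5551 0.0242 0.055 ]
254 240 [0.5725 0.0426 0.0798]
257 246 [0.5795 0.0461 0.0787]
259 252 [0.5855 0.0489 0.0798]
258 258 [0.5918 0.0486 0.0814]
257 240 [0.5723 0.0456 0.0794]
250 235 [0.5677 0.038  0.0795]
265 235 [0.573  0.0516 0.063 ]
256 230 [0.5638 0.0429 0.0738]
```

```bash
python3 - <<'E'
from h import *
row([0.5762,0.0423,0.13],1.983)
row([0.5762,0.0423,0.085],1.983)
E
```

```text
row [-0.138, -0.1423, 0.279, 0.0001, -0.0, -0.0415] a0 1.722 rows>= 2.738049326710191 1.3977948313269304 q6 -0.1068437379339524
row [-0.1381, -0.1423, 0.369, 0.0001, -0.0, -0.0415] a0 1.722 rows>= 3.3511774421520486 1.3977948313269304 q6 -0.1068437379339524
```

Request:
carry_out(
  increments=[
    [[-0.07,-0.07,0.1,0,0,-0.02],[-0.138,-0.1423,0.2,0,0,-0.0415],[-0.138,-0.1423,0.28,0,0,-0.0415],[-0.138,-0.1423,0.28,0,0,-0.0415],[-0.138,-0.1423,0.28,0,0,-0.0415]],
  ],
  jaw=0.5,
  squeeze=30,
)

```text
clock: 3.98
tcp_pos: [0.5769, 0.0423, 0.1312]
orientation: [0.0, -0.204, 0.979, -0.0]
wrist_force: [1.5, -1.0, 0.2]
finger_gap: 0.0426
grip_force: 0.0
```

```bash
python3 - <<'E'
from h import *
s,d=save('wrist','w2.png')
row([0.5762,0.0423,0.085],1.983)
E
```

```text
row [0.0028, 0.0014, 0.0941, -0.0002, 0.0004, -0.0] a0 1.9827 rows>= 0.7534956336379766 0.01648155170665795 q6 -0.4776312231671403
```

View pics/w2.png

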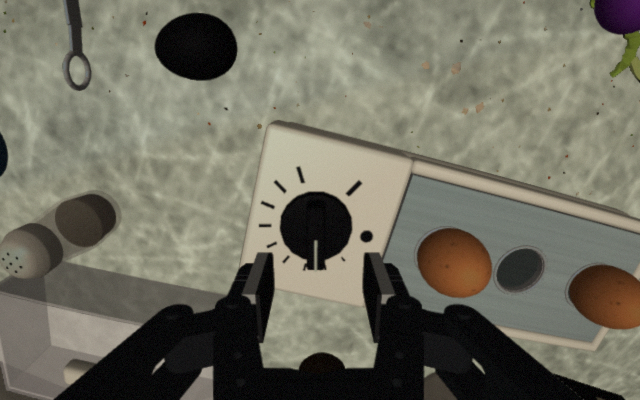

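The dial's pointer is upright in the image at (316,255), midway between the fingers at x 262 and 368, so it is well aligned.

Request:
carry_out(
  increments=[
    [[0,0,0.05,0,0,0],[0.001,0,0.0915,0,0,0],[0.001,0,0.0915,0,0,0],[0.001,0,0.0915,0,0,0]],
  ],
)

```text
clock: 4.53
tcp_pos: [0.5777, 0.0413, 0.0861]
orientation: [0.002, -0.204, 0.979, -0.0]
wrist_force: [-0.4, 1.0, -0.2]
finger_gap: 0.0429
grip_force: 0.0
```

Request:
carry_out(
  increments=[
    [[0,0,0,0,0,0],[0,0,0,0,0,0],[0,0,0,0,0,0],[0,0,0,0,0,0],[0,0,0,0,0,0]],
  ],
  jaw=1,
  squeeze=30,
)

```text
clock: 5.15
tcp_pos: [0.5773, 0.0408, 0.085]
orientation: [0.001, -0.204, 0.979, -0.0]
wrist_force: [-0.8, -0.2, 6.0]
finger_gap: 0.0101
grip_force: 33.5
```

Request:
carry_out(
  increments=[
    [[0,0,-0.002,0,0,-0.027],[0,0,-0.002,0,0,-0.054],[0,0,-0.002,0,0,-0.081],[0,0,-0.002,0,0,-0.108],[0,0,-0.002,0,0,-0.135]],
  ],
)

```text
clock: 5.78
tcp_pos: [0.5779, 0.0403, 0.0851]
orientation: [0.001, -0.591, 0.807, -0.001]
wrist_force: [2.1, -2.8, -1.5]
finger_gap: 0.01
grip_force: 32.5
```

```bash
python3 - <<'E'
from h import *
s=env.get_state(); print(s['tcp_pos'],s['wrist_force'],s['ft_torque'])
row([0.577,0.0413,0.086],1.722+1.5708)
E
```

```text
[0.57785269 0.04025618 0.08508561] [ 2.09364299 -2.83886522 -1.47790863] [-0.25703592 -0.61211231  0.02003248]
row [-0.0015, 0.0023, -0.0018, -0.0004, -0.0001, -0.073] a0 2.8342 rows>= 0.026059614643469658 2.455602348399798 q6 -1.3321005938985961
```

Request:
carry_out(
  increments=[
    [[0,0,0,0,0,-0.025],[0,0,0,0,0,-0.05],[0,0,0,0,0,-0.0735],[0,0,0,0,0,-0.0735],[0,0,0,0,0,-0.0735]],
  ],
)

```text
clock: 6.4
tcp_pos: [0.5782, 0.0402, 0.0851]
orientation: [-0.001, 0.757, -0.654, 0.001]
wrist_force: [6.2, -2.8, -3.6]
finger_gap: 0.01
grip_force: 32.3
```

Request:
carry_out(
  increments=[
    [[0,0,0,0,0,0],[0,0,0,0,0,0],[0,0,0,0,0,0],[0,0,-0.05,0,0,0],[0,0,-0.15,0,0,0]],
  ],
  jaw=0.5,
)

```text
clock: 7.02
tcp_pos: [0.5744, 0.0411, 0.1582]
orientation: [0.002, 0.758, -0.653, -0.002]
wrist_force: [0.5, -0.1, -0.5]
finger_gap: 0.043
grip_force: 0.0
```

```bash
python3 - <<'E'
from h import *
import pickle
s,d=save('wrist','w3.png');pickle.dump((s,d),open('w3.pkl','wb'))
for x in env.find_in('wrist','dial_grip')[:2]: print(x,proj(d,s,x['position']))
c=proj(d,s,[.577,.042,.07]);print(c)
u,v=c.astype(int);f=d['frame'][max(0,v-70):v+70,max(0,u-70):u+70]; print(max(0,u-70),max(0,v-70))
cv2.imwrite('pics/w3c.png',cv2.resize(f,None,fx=4,fy=4,interpolation=cv2.INTER_CUBIC))
E
```

```text
{'position': [0.5776, 0.0415, 0.0642], 'score': 0.82} [311.74912179 212.09575813]
[312.41378815 215.8390287 ]
242 145
```

View pics/w3c.png

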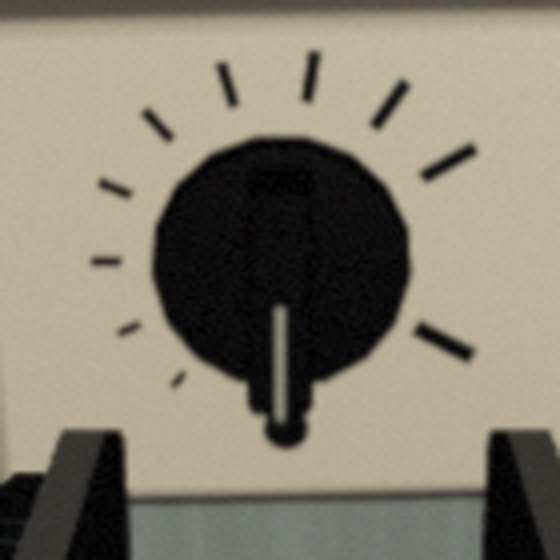

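The pointer line (crop (280,305) to (281,423)) now ends on the dot at (286,430). I'll check the angle numerically and locate the tongs.

```bash
python3 - <<'E'
from h import *
import pickle
np.set_printoptions(precision=4,suppress=True)
s,d=pickle.load(open('w3.pkl','rb'))
P=lambda x,y,z: unproj(d,s,242-.5+(x+.5)/4,145-.5+(y+.5)/4,plane=z)
a,b=P(280,305,.08),P(281,423,.08);print(a,b,'ptr',np.arctan2(*(b-a)[1::-1]))
off=[P(418,329,.055),P(472,355,.055)]; t1=[P(424,176,.055),P(474,149,.055)]
for e in (off,t1): print(e, np.arctan2(*(e[1]-e[0])[1::-1]))
dot=P(286,430,.055)
# axis from intersection of off bar and last tick lines
A=np.array([off[1]-off[0],-(t1[1]-t1[0])]).T[:2]; k=np.linalg.solve(A,(t1[0]-off[0])[:2]); c=off[0]+k[0]*(off[1]-off[0]);print('axis',c,'dot',dot,'dot dir',np.arctan2(*(dot-c)[1::-1]),np.linalg.norm(dot-c))
print('ptr->dot dir from ptr start',np.arctan2(*(dot-a)[1::-1]))
# edge of the panel/tray boundary: direction of cooker x
e1,e2=P(140,497,.055),P(480,492,.055);print('x axis yaw',np.arctan2(*(e1-e2)[1::-1]),np.arctan2(*(e2-e1)[1::-1]))
row([0.40,-0.17,0.25],1.72)
E
```

```text
[0.5774 0.0418 0.08  ] [0.5743 0.0628 0.08  ] ptr 1.7208443338274384
[array([0.5505, 0.0526, 0.055 ]), array([0.5397, 0.0563, 0.055 ])] 2.813695459250299
[array([0.5546, 0.0236, 0.055 ]), array([0.5467, 0.0174, 0.055 ])] -2.476181068033619
axis [0.5792 0.0429 0.055 ] dot [0.5716 0.0766 0.055 ] dot dir 1.7906729973587812 0.034563712637039334
ptr->dot dir from ptr start 1.7361692274050422
x axis yaw 0.16188833436254568 -2.9797043192272477
row [0.3639, 0.4162, -0.1724, -0.0013, 0.0009, 0.25] a0 -2.9924 rows>= 4.632815817673338 8.411338384825195 q6 -1.7879112011368743
```

Request:
carry_out(
  increments=[
    [[0.06,0.07,-0.12,0,0,0.029],[0.13,0.15,-0.172,0,0,0.058],[0.21,0.24,-0.172,0,0,0.087],[0.29,0.33,-0.172,0,0,0.116],[0.36,0.41,-0.172,0,0,0.145]],
  ],
  jaw=0,
)

```text
clock: 7.75
tcp_pos: [0.399, -0.1687, 0.2457]
orientation: [0.0, -0.391, 0.92, -0.0]
wrist_force: [0.6, -0.8, -0.4]
finger_gap: 0.0852
grip_force: 0.0
```

```bash
python3 - <<'E'
from h import *
row([0.42,-0.19,0.25],1.78)
E
```

```text
row [0.0015, -0.0598, -0.0085, -0.0001, 0.0, 0.0945] a0 2.3737 rows>= 0.4831733625507677 3.1792334137336833 q6 -1.3886169180295775
```

Request:
carry_out(
  increments=[
    [[0,-0.03,-0.008,0,0,0.03],[0.0015,-0.06,-0.008,0,0,0.06],[0.0015,-0.06,-0.008,0,0,0.0945],[0.0015,-0.06,-0.008,0,0,0.0945],[0.0015,-0.06,-0.008,0,0,0.0945]],
  ],
)

```text
clock: 8.38
tcp_pos: [0.4215, -0.1886, 0.2496]
orientation: [-0.0, -0.109, 0.994, 0.0]
wrist_force: [-0.3, 0.1, 0.3]
finger_gap: 0.0855
grip_force: 0.0
```

```bash
python3 - <<'E'
from h import *
import pickle
np.set_printoptions(precision=4,suppress=True)
s,d=save('wrist','w4.png');pickle.dump((s,d),open('w4.pkl','wb')); print(s['tcp_pos'],s['clock'])
for n in ['tongs','tongs_hinge','jaw_l','jaw_r','pad_l','pad_r']:
    for x in env.find_in('wrist',n)[:3]: print(n,np.round(x['position'],4),round(x['score'],2),proj(d,s,x['position']).round())
E
```

```text
[ 0.4215 -0.1886  0.2496] 8.375
tongs [ 0.4558 -0.2263  0.0231] 0.64 [277. 194.]
tongs [ 0.4779 -0.2347  0.0215] 0.48 [266. 211.]
tongs_hinge [ 0.4569 -0.2287  0.0218] 0.72 [274. 194.]
jaw_l [ 0.4759 -0.2352  0.0229] 0.93 [266. 209.]
jaw_l [ 0.4586 -0.1825  0.0267] 0.69 [315. 206.]
jaw_r [ 0.4759 -0.2352  0.0229] 0.93 [266. 209.]
jaw_r [ 0.4586 -0.1825  0.0267] 0.69 [315. 206.]
pad_l [ 0.4567 -0.1841  0.0254] 0.95 [314. 203.]
pad_l [ 0.4754 -0.237   0.0253] 0.85 [264. 209.]
pad_r [ 0.4567 -0.1841  0.0254] 0.95 [314. 203.]
pad_r [ 0.4754 -0.237   0.0253] 0.85 [264. 209.]
```

View pics/w4.png

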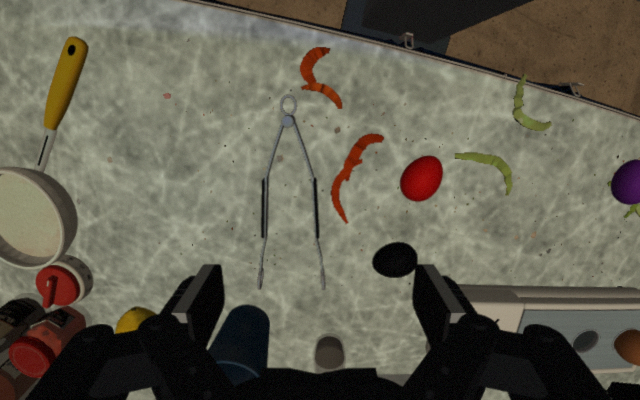

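Here the tongs have their hinge at (288,121), pads at (265,208) and (315,207), and loops at (261,278) and (322,281).

```bash
python3 - <<'E'
from h import *
import pickle
np.set_printoptions(precision=4,suppress=True)
s,d=pickle.load(open('w4.pkl','rb'))
U=lambda u,v,z: unproj(d,s,u,v,plane=z)
h=U(288,121,.025);l=U(322.5,280,.014);r=U(261,278,.014);pl=U(315.5,207,.023);pr=U(264.5,207.5,.023)
m=(l+r)/2; print(h,l,r,pl,pr)
print('yaw hinge->jaws',np.arctan2(m[1]-h[1],m[0]-h[0]),np.linalg.norm((m-h)[:2]),'gap',np.linalg.norm(l-r),'perp',np.arctan2(*(l-r)[1::-1])-np.pi/2,'pads',np.linalg.norm(pl-pr),np.linalg.norm(((pl+pr)/2-h)[:2]))
for q in [(288,121),(315,207),(265,208),(314,190)]: print('depth',unproj(d,s,*q))
# verify from second view w1
s1,d1=pickle.load(open('w1.pkl','rb'))
for z in (0,.014,.023): print(z,'hinge',unproj(d1,s1,28,14,plane=z),'l',unproj(d1,s1,107,181,plane=z),'r',unproj(d1,s1,50,186,plane=z))
E
```

```text
[ 0.3756 -0.2289  0.025 ] [ 0.5556 -0.152   0.014 ] [ 0.5694 -0.2267  0.014 ] [ 0.4612 -0.1814  0.023 ] [ 0.474  -0.2368  0.023 ]
yaw hinge->jaws 0.20866157430449675 0.19103805147342262 gap 0.07600061181837622 perp 0.18171125468277194 pads 0.056867844345431545 0.09409964192227771
depth [ 0.3754 -0.2288  0.0267]
depth [ 0.4614 -0.1819  0.0227]
depth [ 0.475  -0.2363  0.0215]
depth [ 0.4421 -0.1872  0.0238]
0 hinge [ 0.3729 -0.2513  0.    ] l [ 0.5584 -0.1597  0.    ] r [ 0.5758 -0.2381  0.    ]
0.014 hinge [ 0.3746 -0.2393  0.014 ] l [ 0.5535 -0.1509  0.014 ] r [ 0.5703 -0.2266  0.014 ]
0.023 hinge [ 0.3757 -0.2315  0.023 ] l [ 0.5503 -0.1453  0.023 ] r [ 0.5667 -0.2191  0.023 ]
```

```bash
python3 - <<'E'
from h import *
import pickle
np.set_printoptions(precision=4,suppress=True)
s,d=pickle.load(open('w4.pkl','rb'))
h=np.array([.3756,-.229]);c,S=np.cos(.207),np.sin(.207);R=np.array([[c,S],[-S,c]])
hsv=cv2.cvtColor(d['frame'],cv2.COLOR_BGR2HSV)
m=(hsv[...,1]>150)&((hsv[...,0]<12)|(hsv[...,0]>172)); m[:,:325]=0;m[:,390:]=0;m[:125]=0;m[230:]=0
P=np.array([unproj(d,s,u,v) for v,u in zip(*np.nonzero(m))])
T=(R@(P[:,:2]-h).T).T
for x0 in np.arange(.05,.15,.01):
    k=(T[:,0]>=x0)&(T[:,0]<x0+.01)
    if k.any(): print(x0.round(3),'ymin',T[k,1].min(),'z max',P[k,2].max(),'med',np.median(P[k,2]))
for x in (.100,):
  p=h+x*np.array([c,S]); print(p); row([*p,.08],1.778); row([*p,.021],1.778)
E
```

```text
0.05 ymin 0.05103844970696266 z max 0.022734617386179268 med 0.020470626142234244
0.06 ymin 0.04787614299613757 z max 0.022052503691260994 med 0.019543762951378052
0.07 ymin 0.04605872897991854 z max 0.021837175079036375 med 0.018685381999521522
0.08 ymin 0.0462277220217791 z max 0.021272826890141427 med 0.017901668807507598
0.09 ymin 0.049614693779955546 z max 0.022735844978656494 med 0.020130438646910415
0.1 ymin 0.05452557506811998 z max 0.020106042009143343 med 0.016511822451238972
0.11 ymin 0.06190513682349972 z max 0.016112588241244064 med 0.01547724433273473
[ 0.4735 -0.2084]
row [-0.0925, -0.0605, 0.3397, -0.0, 0.0, 0.0014] a0 1.7869 rows>= 2.8575211199645123 0.047566706434907916 q6 -0.8110186936639846
row [-0.0925, -0.0605, 0.4577, -0.0, 0.0, 0.0014] a0 1.7869 rows>= 3.7664978177931068 0.047566706434907916 q6 -0.8110186936639846
```

The red strip beside the left pad is a real object about 20 mm tall. I'll grasp at x = 106 mm from the hinge with a 70 mm opening so the fingers stay clear of it.

```bash
python3 - <<'E'
from h import *
p=np.array([.3756,-.229])+.106*np.array([np.cos(.207),np.sin(.207)])+.0*np.array([np.sin(.207),-np.cos(.207)]);print(p)
row([*p,.09],1.778)
E
```

```text
[ 0.4793371  -0.20721436]
row [-0.1045, -0.0606, 0.3197, -0.0, 0.0, 0.0014] a0 1.7869 rows>= 2.7338140955541474 0.047566706434907916 q6 -0.8110186936639846
```

Request:
carry_out(
  increments=[
    [[-0.05,-0.03,0.1,0,0,0.001],[-0.1045,-0.06,0.2,0,0,0.001],[-0.1045,-0.06,0.32,0,0,0.001],[-0.1045,-0.06,0.32,0,0,0.001],[-0.1045,-0.06,0.32,0,0,0.001]],
  ],
  jaw=0.18,
  squeeze=30,
)

```text
clock: 9.35
tcp_pos: [0.4799, -0.2074, 0.0914]
orientation: [0.001, -0.104, 0.995, -0.0]
wrist_force: [-0.2, -0.5, 0.5]
finger_gap: 0.07
grip_force: 0.0
```

```bash
python3 - <<'E'
from h import *
import pickle
np.set_printoptions(precision=4,suppress=True)
s,d=save('wrist','w5.png');pickle.dump((s,d),open('w5.pkl','wb')); print(s['tcp_pos'],s['finger_gap'])
R,p=pose(s); 
p2=np.array([.3756,-.229])+.106*np.array([np.cos(.207),np.sin(.207)]); row([*p2,.021],1.778)
E
```

```text
[ 0.4799 -0.2074  0.0914] 0.06997579542963894
row [0.0026, 0.0023, 0.1425, -0.0004, 0.0004, 0.0003] a0 1.78 rows>= 1.1405512702784741 0.022638259886057603 q6 -0.770935506279365
```

View pics/w5.png

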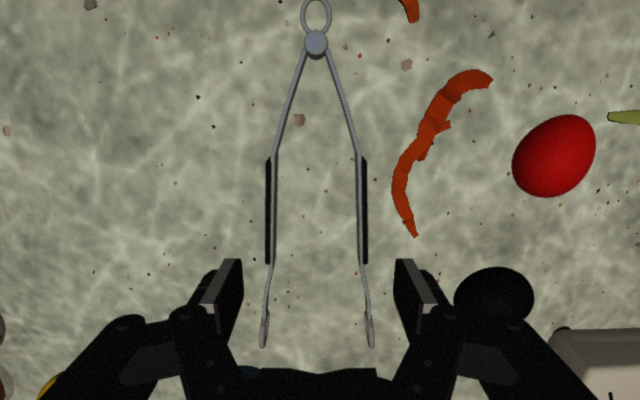

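The tongs are centred between the fingers: hinge at x=316, pads at 266 and 366, finger faces at 241 and 396. I'll re-check the strip's clearance in the tool frame.

```bash
python3 - <<'E'
from h import *
import pickle
np.set_printoptions(precision=4,suppress=True)
s,d=pickle.load(open('w5.pkl','rb')); R,p=pose(s)
hsv=cv2.cvtColor(d['frame'],cv2.COLOR_BGR2HSV)
m=(hsv[...,1]>150)&((hsv[...,0]<12)|(hsv[...,0]>172)); m[:,:380]=0;m[:,495:]=0;m[:60]=0;m[245:]=0
P=np.array([unproj(d,s,u,v) for v,u in zip(*np.nonzero(m))]); T=(P-p)@R
for x0 in np.arange(-.02,.05,.005):
    k=(T[:,0]>=x0)&(T[:,0]<x0+.005)
    if k.any(): print(x0.round(3),'ymin',T[k,1].min().round(4),'zmax',P[k,2].max().round(4))
for q in [(316,43),(264,335),(370,335),(266,210),(366,210)]: print(q,(unproj(d,s,*q,plane=.02)-p)@R)
E
```

```text
-0.01 ymin 0.0607 zmax 0.0164
-0.005 ymin 0.0579 zmax 0.0175
0.0 ymin 0.0549 zmax 0.021
0.005 ymin 0.0517 zmax 0.0213
0.01 ymin 0.049 zmax 0.0228
0.015 ymin 0.0472 zmax 0.0231
0.02 ymin 0.0465 zmax 0.0209
0.025 ymin 0.0458 zmax 0.0205
0.03 ymin 0.0459 zmax 0.0226
0.035 ymin 0.0465 zmax 0.0224
0.04 ymin 0.0476 zmax 0.023
0.045 ymin 0.0496 zmax 0.023
0.05 ymin 0.053 zmax 0.0225
(316, 43) [ 0.1071 -0.0001  0.0712]
(264, 335) [-0.0843 -0.0381  0.0715]
(370, 335) [-0.0844  0.0383  0.0714]
(266, 210) [ 0.0114 -0.0314  0.0714]
(366, 210) [0.0114 0.0308 0.0713]
```

Request:
carry_out(
  increments=[
    [[-0.007,0,0.02,0,0,0],[-0.007,0,0.06,0,0,0],[-0.007,0,0.1,0,0,0],[-0.007,0,0.138,0,0,0],[-0.007,0,0.138,0,0,0]],
  ],
  jaw=0.205,
)

```text
clock: 10.02
tcp_pos: [0.4826, -0.2062, 0.0206]
orientation: [-0.0, -0.104, 0.995, 0.0]
wrist_force: [-0.3, -0.6, 0.8]
finger_gap: 0.0677
grip_force: 0.0
```

Request:
carry_out(
  increments=[
    [[0,0,0,0,0,0],[0,0,0,0,0,0],[0,0,0,0,0,0],[0,0,0,0,0,0]],
  ],
  jaw=0.33,
  squeeze=30,
)

```text
clock: 10.52
tcp_pos: [0.4841, -0.2068, 0.0227]
orientation: [0.002, -0.104, 0.995, -0.001]
wrist_force: [-0.1, 1.9, 7.3]
finger_gap: 0.0572
grip_force: 6.5
```

Request:
carry_out(
  increments=[
    [[0,0,0,0,0,0],[0,0,-0.02,0,0,0],[0,0,-0.06,0,0,0],[0,0,-0.12,0,0,0],[0,0,-0.2,0,0,0]],
  ],
  jaw=0.36,
)

```text
clock: 11.15
tcp_pos: [0.4819, -0.2059, 0.1216]
orientation: [-0.001, -0.104, 0.995, 0.001]
wrist_force: [0.6, 0.2, -1.0]
finger_gap: 0.0548
grip_force: 7.3
```

Request:
carry_out(
  increments=[
    [[0,0,-0.1,0,0,0],[0,0,-0.2,0,0,0],[0,0,-0.2,0,0,0]],
  ],
)

```text
clock: 11.52
tcp_pos: [0.4847, -0.2077, 0.2259]
orientation: [0.004, -0.104, 0.995, -0.003]
wrist_force: [0.2, -0.8, -1.1]
finger_gap: 0.0548
grip_force: 7.3
```

```bash
python3 - <<'E'
from h import *
import pickle
np.set_printoptions(precision=4,suppress=True)
s,d=save('wrist','w6.png');pickle.dump((s,d),open('w6.pkl','wb')); print(s['tcp_pos'],s['finger_gap'],s['grip_force'],s['wrist_force'],s['ft_torque'])
E
```

```text
[ 0.4847 -0.2077  0.2259] 0.054789357406362565 7.310763448476791 [ 0.2039 -0.7812 -1.1327] [ 0.0181 -0.024   0.0082]
```

View pics/w6.png

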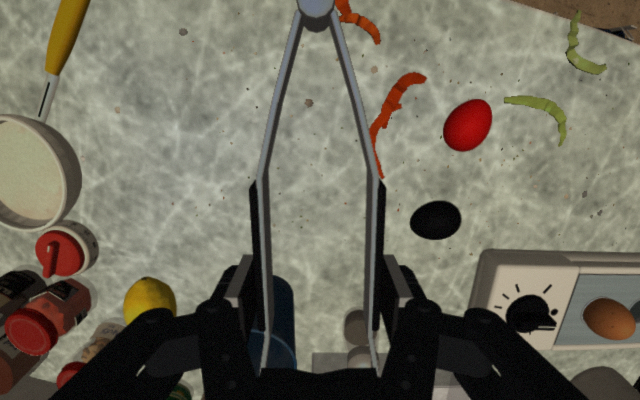

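The tongs are held level-looking in the fingers, with the hinge at (316,5) and loops near (265,355) and (376,355). I'll measure their tilt and height in the tool frame by depth.

```bash
cat > tp.py <<'E'
from h import *
np.set_printoptions(precision=4,suppress=True)
def tongs(s,d):
    R,p=pose(s); out=[]
    z=d['z_map']; K=d['intrinsics']
    T=np.array(d['T_tool_cam'])
    v,u=np.mgrid[0:400,180:460]; zz=z[v,u]
    xy=np.stack([(u-K[0,2])/K[0,0],(v-K[1,2])/K[1,1]],-1); a=xy.copy()
    for _ in range(15): a=xy/(1+d['k1']*(a**2).sum(-1,keepdims=True))
    c=np.stack([a[...,0]*zz,a[...,1]*zz,zz],-1)
    t=c@T[:3,:3].T+T[:3,3]
    return t
E
python3 - <<'E'
from tp import *
import pickle
s,d=pickle.load(open('w6.pkl','rb'))
t=tongs(s,d).reshape(-1,3)
k=(t[:,2]<.05)&(t[:,2]>-.04)&(abs(t[:,1])<.045)
t=t[k]
for x0 in np.arange(-.1,.13,.01):
    m=(t[:,0]>=x0)&(t[:,0]<x0+.01); 
    for sg in(-1,1):
        q=t[m&(t[:,1]*sg>0)&(abs(t[:,1])<.034)]
        if len(q)>4: print(round(x0,3),sg,len(q),'z min/10pct/med',q[:,2].min(),np.percentile(q[:,2],10),np.median(q[:,2]),'y',np.median(q[:,1]))
E
```

```text
-0.06 -1 9 z min/10pct/med 0.0020540105346544546 0.00738609350932577 0.012414532813892598 y -0.02602994990331324
-0.06 1 9 z min/10pct/med 0.0019270563449565181 0.0027527547073751325 0.010615588683501043 y 0.028614812907830304
-0.05 -1 61 z min/10pct/med 0.0011078444577428265 0.0016696324973107801 0.002462414502765603 y -0.02581991641670629
-0.05 1 67 z min/10pct/med 0.0009691181706371343 0.0015892661059703217 0.0023377644965349165 y 0.028322242325395326
-0.04 -1 103 z min/10pct/med 0.0012544603836398688 0.0017108892116091512 0.0024837019428682328 y -0.024423361342644476
-0.04 1 95 z min/10pct/med 0.0008284336866789394 0.0015627904898531165 0.0022253472043660127 y 0.026599104912998578
-0.03 -1 149 z min/10pct/med -0.0008157197718405423 -0.00015730923353980962 0.0012894552252503688 y -0.022395372793632465
-0.03 1 146 z min/10pct/med -0.0011866625585310459 -0.00028311652436033286 0.0018050822691088736 y 0.024227218756018187
-0.02 -1 334 z min/10pct/med -0.020970815961779243 -0.000631007525848251 0.00046218646879950254 y -0.02283258865110934
-0.02 1 318 z min/10pct/med -0.02150491182368
[... 2429 characters left out ...]
0.09 -1 381 z min/10pct/med -0.001189753513759259 0.00016284121137966068 0.0013589173875035304 y -0.009137136148442374
0.09 1 361 z min/10pct/med -0.0021385386014232677 4.224844688525964e-05 0.0012021668501345506 y 0.009406141532330669
0.1 -1 736 z min/10pct/med -0.005848721608273932 -0.004392351227726729 0.0003980489511042351 y -0.004090790773815694
0.1 1 742 z min/10pct/med -0.005979048739161094 -0.00461746811291121 0.00035659354710534247 y 0.004087414120103152
0.11 -1 12 z min/10pct/med -0.0038776782047346 -0.0036161431501219475 -0.0027583163081469145 y -0.005476993609438551
0.11 1 8 z min/10pct/med -0.0038581572169941736 -0.003761285321498131 -0.0032676566274743163 y 0.004712392181240357
```

```bash
python3 - <<'E'
from tp import *
Y=.164; e=np.array([.5415,.2473]); Rz=Rdown(Y+np.pi/2)
p=np.r_[e,0]-Rz@np.array([-.079,.001,0]); print(p)
row([p[0],p[1],.2],Y+np.pi/2)
E
```

```text
[0.4637 0.2334 0.    ]
row [-0.1438, 0.87, 0.0441, -0.0005, 0.0006, 0.0072] a0 1.78 rows>= 7.063296797609853 0.24335474253445524 q6 -0.7661911124183248
```

Request:
carry_out(
  increments=[
    [[-0.01,0.06,0,0,0,0],[-0.023,0.14,0.01,0,0,0.002],[-0.037,0.225,0.02,0,0,0.003],[-0.051,0.31,0.03,0,0,0.004],[-0.065,0.395,0.03,0,0,0.006]],
  ],
)

```text
clock: 12.2
tcp_pos: [0.4717, -0.0049, 0.2038]
orientation: [-0.002, -0.085, 0.996, 0.001]
wrist_force: [1.0, 0.6, 0.1]
finger_gap: 0.0549
grip_force: 7.3
```

Request:
carry_out(
  increments=[
    [[-0.014,0.085,0,0,0,0],[-0.028,0.17,0,0,0,0],[-0.042,0.255,0,0,0,0],[-0.056,0.34,0,0,0,0],[-0.066,0.4,0,0,0,0]],
  ],
)

```text
clock: 12.82
tcp_pos: [0.4704, 0.1977, 0.2041]
orientation: [-0.002, -0.086, 0.996, -0.0]
wrist_force: [1.0, -0.5, -0.4]
finger_gap: 0.0548
grip_force: 7.3
```

```bash
python3 - <<'E'
from tp import *
s=env.get_state(); print(s['tcp_pos'],s['finger_gap'],s['grip_force'],s['clock'])
row([.4637,.2334,.16],.164+np.pi/2)
E
```

```text
[0.4704 0.1977 0.2041] 0.05481082290796925 7.315989062190056 12.825
row [0.0006, 0.0726, 0.0882, -0.0, -0.0005, 0.0014] a0 1.7434 rows>= 0.9136652601848881 0.049066502711101835 q6 0.06787237013292445
```

Request:
carry_out(
  increments=[
    [[0,0.04,0.03,0,0,0],[0,0.073,0.06,0,0,0.001],[0,0.073,0.087,0,0,0.001],[0,0.073,0.087,0,0,0.001],[0,0.073,0.087,0,0,0.001]],
  ],
)

```text
clock: 13.45
tcp_pos: [0.4658, 0.2316, 0.1623]
orientation: [-0.0, -0.082, 0.997, -0.0]
wrist_force: [0.8, -0.6, -0.6]
finger_gap: 0.0547
grip_force: 7.3
```

```bash
python3 - <<'E'
from tp import *
import pickle
S=[env.get_state()['tcp_pos']]
s,d=save('wrist','w7.png');pickle.dump((s,d),open('w7.pkl','wb')); print(s['tcp_pos'],pose(s)[0])
for n in ['egg_b','jaw_l','keep_warm_mark']:
    for x in env.find_in('wrist',n)[:3]: print(n,np.round(x['position'],4),round(x['score'],2),proj(d,s,x['position']).round())
for cam in ('top','scene'):
    s2,d2=save(cam,cam+'7.png'); 
    for n in ['egg_b','jaw_l','jaw_r']:
        for x in env.find_in(cam,n)[:4]: print(cam,n,np.round(x['position'],4),round(x['score'],2))
    print(env.get_state()['tcp_pos'])
row([.4637,.2334,.0845],.164+np.pi/2)
E
```

```text
[0.4658 0.2316 0.1623] [[-0.9866 -0.1634 -0.0002]
 [-0.1634  0.9866 -0.0002]
 [ 0.0002 -0.0002 -1.    ]]
egg_b [0.5442 0.1326 0.0791] 0.86 [167. 297.]
egg_b [ 0.5065 -0.0549  0.0112] 0.69 [  2. 186.]
egg_b [0.5299 0.2469 0.089 ] 0.67 [323. 312.]
jaw_l [0.4305 0.2501 0.1659] 0.74 [378. 225.]
jaw_l [0.4367 0.205  0.1639] 0.6 [262. 221.]
jaw_l [0.5723 0.0458 0.0621] 0.16 [ 73. 297.]
keep_warm_mark [0.5385 0.1198 0.054 ] 0.8 [165. 271.]
top egg_b [ 0.5078 -0.0733  0.032 ] 0.62
top egg_b [0.3535 0.1775 0.0332] 0.59
top egg_b [0.5566 0.1276 0.0932] 0.52
top egg_b [ 0.4031 -0.0726  0.0327] 0.47
top jaw_l [0.4169 0.2097 0.1577] 0.32
top jaw_r [0.4169 0.2097 0.1577] 0.32
[0.4658 0.2322 0.1626]
scene egg_b [0.3457 0.1653 0.0304] 0.5
scene egg_b [ 0.3915 -0.0842  0.0289] 0.5
scene egg_b [ 0.4965 -0.0857  0.0309] 0.46
scene egg_b [0.546  0.117  0.0819] 0.45
scene jaw_l [0.4294 0.2066 0.1564] 0.48
scene jaw_r [0.4294 0.2066 0.1564] 0.48
[0.4656 0.2323 0.1623]
row [0.0035, 0.0028, 0.1557, 0.0, 0.0, 0.0002] a0 1.736 rows>= 1.2460522199159951 0.006451498298465449 q6 0.14320661027769568
```

```bash
python3 - <<'E'
from tp import *
import pickle
from scipy.optimize import least_squares
s,d=pickle.load(open('w7.pkl','rb')); R,p=pose(s)
hsv=cv2.cvtColor(d['frame'],cv2.COLOR_BGR2HSV)[:,180:460]
t=tongs(s,d)
m=(hsv[...,1]>80)&(hsv[...,0]<22)
W=t@R.T+p
m&=(W[...,2]>.06)&(W[...,2]<.105)&(abs(t[...,1])<.03)
P=t[m]; print(len(P),P.min(0),P.max(0))
v,u=np.nonzero(m); print('px',u.min()+180,u.max()+180,v.min(),v.max())
r=least_squares(lambda c: np.sqrt(((P[:,:2]-c[:2])**2).sum(1)/.021**2+((P[:,2]-c[2])/.027)**2)-1,[-.08,0,.09],loss='soft_l1',f_scale=.03)
print('egg in tool',r.x,'world',R@r.x+p, np.sqrt(2*r.cost/len(P)))
r=least_squares(lambda c: np.sqrt(((P[:,:2]-c[:2])**2).sum(1)/.021**2+((P[:,2]-p[2]+.072)/.027)**2)-1,[-.08,0],loss='soft_l1',f_scale=.03)
print('egg fixed z',r.x)
q=t[(t[...,2]<.03)&(t[...,2]>-.005)&(abs(t[...,1])<.034)]
for x0 in (-.1,-.09,-.08,-.07,-.06,-.05):
    for sg in(-1,1):
        k=q[(q[:,0]>=x0)&(q[:,0]<x0+.01)&(q[:,1]*sg>0)]
        if len(k): print(x0,sg,len(k),np.median(k,0),k[:,2].min())
E
```

```text
2495 [-0.0896 -0.0177  0.062 ] [-0.055   0.0229  0.1022]
px 294 347 281 339
egg in tool [-0.0766  0.0032  0.0912] world [0.5407 0.2473 0.0711] 0.027384713633380395
egg fixed z [-0.0769  0.0032]
-0.06 -1 9 [-0.0532 -0.0261  0.0122] 0.003712882329267614
-0.06 1 10 [-0.0524  0.0286  0.0112] 0.002192154790288753
-0.05 -1 63 [-0.0432 -0.0258  0.0025] 0.0014042840327219697
-0.05 1 66 [-0.0444  0.0284  0.0025] 0.0013094657259322962
```

Request:
carry_out(
  increments=[
    [[0.004,0.0038,0.03,0,0,0],[0.004,0.0038,0.07,0,0,0],[0.004,0.0038,0.1,0,0,0],[0.004,0.0038,0.13,0,0,0],[0.004,0.0038,0.155,0,0,0]],
  ],
)

```text
clock: 14.68
tcp_pos: [0.4631, 0.2338, 0.0837]
orientation: [-0.0, -0.082, 0.997, -0.0]
wrist_force: [0.4, 0.3, -1.0]
finger_gap: 0.0549
grip_force: 7.3
```

Request:
carry_out(
  increments=[
    [[0,0,0,0,0,0],[0,0,0,0,0,0]],
  ],
)

```text
clock: 14.92
tcp_pos: [0.4637, 0.234, 0.0851]
orientation: [0.0, -0.082, 0.997, 0.0]
wrist_force: [-0.4, 0.1, -1.2]
finger_gap: 0.0549
grip_force: 7.3
```

```bash
python3 - <<'E'
from tp import *
import pickle
s,d=save('wrist','w8.png');pickle.dump((s,d),open('w8.pkl','wb'))
print(s['tcp_pos'],s['wrist_force'],s['ft_torque'],s['finger_gap'])
a=d['frame'][180:400,180:460]
s2,d2=save('scene','sc8.png'); c=proj(d2,s2,[.53,.2,.08]).astype(int); b=d2['frame'][c[1]-55:c[1]+55,c[0]-70:c[0]+70]
a=cv2.resize(a,None,fx=1.4,fy=1.4); b=cv2.resize(b,(392,308),interpolation=cv2.INTER_CUBIC)
cv2.imwrite('pics/m8.png',np.hstack([a[:308],b]))
E
```

```text
[0.4637 0.234  0.0851] [-0.4447  0.1492 -1.2111] [ 0.0073  0.0424 -0.0094] 0.05485899780560435
```

View pics/m8.png

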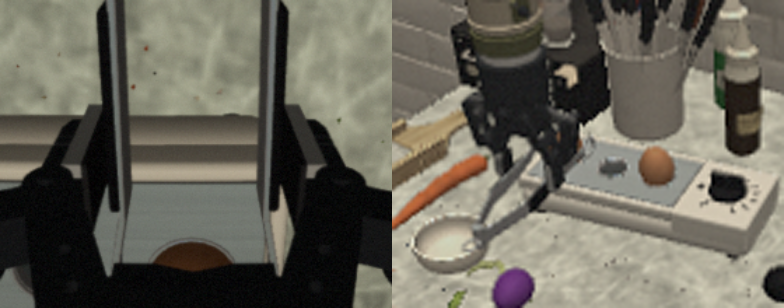

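The left part shows the egg's dark top centred between the arms, and the right part shows the tongs over the far egg with everything else undisturbed. I'll close in stages.

Request:
carry_out(
  increments=[
    [[0,0,0,0,0,0],[0,0,0,0,0,0],[0,0,0,0,0,0]],
  ],
  jaw=0.45,
  squeeze=20,
)

```text
clock: 15.4
tcp_pos: [0.4634, 0.2339, 0.0849]
orientation: [0.0, -0.082, 0.997, 0.0]
wrist_force: [0.1, 0.2, -2.0]
finger_gap: 0.0469
grip_force: 9.2
```

Request:
carry_out(
  increments=[
    [[0,0,0,0,0,0],[0,0,0,0,0,0],[0,0,0,0,0,0]],
  ],
  jaw=0.5,
  squeeze=20,
)

```text
clock: 15.78
tcp_pos: [0.4635, 0.2338, 0.0849]
orientation: [0.0, -0.082, 0.997, 0.0]
wrist_force: [1.4, -0.5, -0.5]
finger_gap: 0.0441
grip_force: 20.4
```

Request:
carry_out(
  increments=[
    [[0,0,0,0,0,0],[0,0,0,0,0,0],[0,0,-0.01,0,0,0],[0,0,-0.025,0,0,0],[0,0,-0.04,0,0,0]],
  ],
  jaw=0.7,
  squeeze=32,
)

```text
clock: 16.4
tcp_pos: [0.4631, 0.2339, 0.1053]
orientation: [-0.0, -0.083, 0.997, 0.0]
wrist_force: [1.0, 0.3, -1.3]
finger_gap: 0.0432
grip_force: 32.7
```

```bash
python3 - <<'E'
from tp import *
s,d=save('scene','sc9.png'); print(s['tcp_pos'],s['wrist_force'],s['ft_torque'],s['finger_gap'],s['grip_force'])
for x in env.find_in('scene','egg_b')[:6]: print(np.round(x['position'],4),round(x['score'],2))
E
```

```text
[0.4631 0.2339 0.1053] [ 1.0432  0.324  -1.2914] [-0.0463  0.0497 -0.0428] 0.043184195599597665 32.703418942401186
[ 0.3939 -0.0844  0.0315] 0.52
[0.3422 0.1687 0.0299] 0.51
[ 0.5006 -0.0823  0.029 ] 0.51
[0.5467 0.1173 0.0805] 0.44
```

Request:
carry_out(
  increments=[
    [[0,0,-0.02,0,0,0],[0,0,-0.05,0,0,0],[0,0,-0.08,0,0,0],[0,0,-0.12,0,0,0],[0,0,-0.16,0,0,0]],
  ],
)

```text
clock: 17.12
tcp_pos: [0.4635, 0.2339, 0.1864]
orientation: [0.0, -0.082, 0.997, 0.0]
wrist_force: [0.5, -0.2, -1.6]
finger_gap: 0.0432
grip_force: 32.8
```

Request:
carry_out(
  increments=[
    [[0,0,-0.015,0,0,0],[0,0,-0.025,0,0,0],[0,0,-0.025,0,0,0],[0,0,-0.025,0,0,0],[0,0,-0.025,0,0,0]],
  ],
)

```text
clock: 17.75
tcp_pos: [0.463, 0.2337, 0.1967]
orientation: [-0.001, -0.082, 0.997, -0.0]
wrist_force: [-0.0, -0.4, -1.3]
finger_gap: 0.0434
grip_force: 32.8
```

```bash
python3 - <<'E'
from tp import *
import pickle
F=[]
for i in range(3):
    s,d=save('wrist','w10.png'); F.append(s['wrist_force'])
print(s['tcp_pos'],np.mean(F,0),s['finger_gap'],s['grip_force'],s['clock'])
R,p=pose(s); t=tongs(s,d); hsv=cv2.cvtColor(d['frame'],cv2.COLOR_BGR2HSV)[:,180:460]
m=(hsv[...,1]>80)&(hsv[...,0]<22)&(abs(t[...,1])<.03)&(t[...,2]<.05)&(t[...,2]>-.04)
P=t[m]; print(len(P)); 
if len(P): print(P.min(0),P.max(0),np.median(P@R.T+p,0))
for cam in('scene','top'):
    s,d=save(cam,cam+'10.png')
    hv=cv2.cvtColor(d['frame'],cv2.COLOR_BGR2HSV); mm=((hv[...,1]>80)&(hv[...,0]<22)).astype(np.uint8)
    n,l,st,ce=cv2.connectedComponentsWithStats(mm)
    for i in range(1,n):
        if st[i,4]>15:
            X=unproj(d,s,*ce[i]); 
            if .45<X[0]<.65 and 0<X[1]<.32: print(cam,X,st[i,4])
E
```

```text
[0.4631 0.2338 0.1969] [-0.1387 -0.5207 -1.5715] 0.043196114523391366 32.8225785610266 17.85
1144
[-0.0689 -0.0299 -0.0398] [0.0465 0.03   0.0322] [0.5205 0.2443 0.1788]
scene [0.5476 0.1191 0.0816] 135
scene [ 0.5176  0.2586 -0.4162] 92
scene [ 0.4964  0.0833 -0.3836] 33
top [0.5366 0.2418 0.2115] 123
top [0.5584 0.1247 0.0965] 94
```

The top camera shows the egg's top at 0.21 m (up from 0.099 m) and the other egg still standing in its hole. Grip and opening are steady, so I'll hand in.

```bash
python3 -c "
from workcell import env
print(env.hand_in())"
```

```text
the job is handed in; nothing more can be done
None
```

I turned the dial back to the keep-warm dot (pointer measured within about 0.02 rad). The tongs now hold the far egg still, about 11 cm up; the other egg is still standing in its hole. The job was handed in at about 18 s on the robot's clock, and no verdict was returned.

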